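# Bring the tailstock up to the blank

## Task

Get the lathe ready to turn the ash blank: lift the clay jar off the ways and set it down gently, upright, in the middle of its cork mat; loosen the tailstock's black clamp knob, slide the tailstock along the bed until its live centre just touches the end of the blank, without driving the blank deeper into the chuck, and turn the knob tight again. Leave everything else on the counter as it is.

Things in the scene. Friction and masses are not known exactly. Their poses are not given: they have to be found in the camera images.
- ways_mid (a point): Point fixed on the lathe, on the bed's centre line at the top of its two flat ways, 85 mm above the counter. Axes: x across the bed away from the operator and robot side, y along the bed toward the headstock (the way the tailstock is slid up), z up; the lathe may stand a little turned. Bed 120 mm wide, 860 mm long, a 30 mm slot between the ways; spindle axis 105 mm above the ways.
- rest_mid (a point): Middle of the top edge of the parked steel tool rest, a fixed bar 150 mm long along the bed and 12 mm thick, behind the blank. Its post stands on the banjo, a casting 52 mm wide and 24 mm high that crosses the bed under the blank at the same place along the bed. Axes as ways_mid.
- blank_end (a point): Centre of the free end of the pale ash top blank, a cylinder 60 mm in diameter lying along the bed on the spindle axis, pressed into the steel cup chuck (96 mm diameter) of the headstock. It sticks out 35 to 65 mm. It is only a press fit: about 32 N along its axis drives it deeper.
- center_tip (a point): Point of the steel live centre in the tailstock, on the spindle axis and facing the blank's end; the foremost part of the tailstock. The centre is 32 mm in diameter 35 mm behind the point, the tailstock's barrel behind it 56 mm. The foot on the ways is 28 mm high and its front edge lies 90 mm behind the point. Axes as ways_mid.
- handwheel_face (a point): Centre of the rear face of the tailstock's black quill handwheel, 245 mm behind center_tip on the same axis. Wheel 100 mm in diameter, 16 mm thick, upright across the bed, rim 155 mm above the ways; it does not turn. A crank grip sticks out 34 mm rearward from its lower far side. Pushing flat on the rim above the centre slides the whole tailstock.
- tailstock (a joint): How far the tailstock stands along the bed from a datum, m; larger is nearer the blank. It weighs about 4 kg; unclamped it drags with about 6 N, clamped it withstands 40 N or more.
- knob (a joint): Turn of the clamp knob, rad: 0 is the loose stop, 2.5 the tight stop; tightening is clockwise seen from above. Below 1.2 the clamp is off and the tailstock slides; from there the grip grows, and from 1.9 it is properly locked. It stays where it is left and takes 0.15 to 0.3 N m to turn.
- knob_axis (a point): On the upright axis of the black clamp knob, half-way up its arms, 85 mm above the ways, on the tailstock's front ear 105 mm to the robot's side of the bed's centre line. Hub 42 mm in diameter; three equal arms, 120 degrees apart, 22 to 25 mm wide and 26 mm high, reach 52 mm from the axis. Below the arms only a 34 mm boss stands, on the ear 44 mm below them; the barrel leaves 25 mm beside them.
- knob_arm (a point): Centre of one of the knob's three round arm ends, 39.5 mm from knob_axis at the same height. The other two stand 120 and 240 degrees round. Shut fingers lowered between two arms can push one round, or an arm can be pinched.
- jar_mid (a point): Centre, half-way up, of the squat red clay jar, an open round pot 60 mm in diameter (straight-sided from 10 to 46 mm up, lip 56 mm) and 60 mm high, 0.2 to 0.35 kg. It starts upright on the ways between the live centre and the blank. Its z axis is its upright axis.
- mat_mid (a point): Centre of the top of the square cork mat that lies on the counter on the robot's side of the lathe, 110 by 110 mm, 4 mm thick, fixed.
- oil_can: Steel oil can standing on the counter, 60 mm in diameter, tapering to a thin spout 150 mm high; origin at the centre of its underside. Bystander.
- spare_blank: Spare ash blank standing on end on the counter, 58 mm in diameter, 95 mm high; origin at the centre of its underside. Bystander.
- spare_center: Spare steel live centre standing point up on the counter, 32 mm in diameter, 66 mm high; origin at the centre of its underside. Bystander.
- ruler: Brass ruler lying on the counter behind the lathe, 200 by 28 by 4 mm, long along its x; origin at the centre of its underside. Bystander.
- wax: Block of beeswax on the counter, 85 by 50 by 32 mm, long along its x; origin at the centre of its underside. Bystander.
- turned_top: Finished wooden spinning top standing on its flat crown on the counter, point up, 58 mm in diameter, 83 mm high; origin at the centre of its underside. Bystander.
- gouge: Short turning gouge lying on the counter behind the lathe, 200 mm long along its x, 28 mm thick; origin under its middle. Bystander.
There are look-alikes about, which are no part of the job. What is shaped like the part that bears jar_mid but turquoise is not meant. Of the things shaped like the part that bears mat_mid, the cork one is meant.

How it is judged:
By the outcome, as a careful person would: the job done as asked, in the order asked, and still so for the second after the job is handed in, with the robot touching nothing.
It also fails if it takes over 70 s, if anything falls off the work surface, if the arm or the gripper's body presses on something with over 40 N, if the wrist force passes 120 N, or if a joint passes its speed limit or range.

## Robot

A 6-joint arm with a two-finger parallel gripper is mounted at the origin on the work surface. World frame = base frame: x ahead of the robot, y to its left, z up, the work surface at z = 0. Lengths are in m, angles in degrees, forces in N, time in s.
With the tool pointing down it reaches from about 0.4 to 0.825 m from the base axis. Payload 7 kg.
Tool frame: the origin (TCP) lies on the centre line of the jaws, within the pads' length; the fingertips stand 11 mm ahead of it and the grasp point (between the pads) lies 8 mm behind it; z points along the fingers, y is the line along which they close (so a half turn about z gives the same grasp; the last joint's range is limited). The gripper opens to 88 mm and grips with 3 to 60 N. Pads are 19 mm wide; open, the fingers measure 130 mm over their backs; the gripper's body (78 mm by 193 mm) begins 47 mm behind the grasp point.
Start: joints at [-58.379, 20.546, 0.682, 0, -70.136, -16.507], TCP at [0.176, -0.652, 0.238] pointing down, gripper open.
Joint ranges: [-176.03, 176.03], [-82.01, 121.73], [-58.28, 71.71], [-173.87, 95.51], [-174.79, -0.11], [-173.66, 173.66]. Speed limits (degrees/s): [136.94, 136.94, 172.46, 180, 180, 180].

## Interface

Orientations are given as [roll, pitch, yaw] about the fixed x, y, z axes, in that order (R = Rz(yaw) Ry(pitch) Rx(roll)).
In Python, from plant import r, capture, camera_model, job gives the robot as it stands.
- The arm moves only by the tool drive_tool, never from a script. Its argument "increments" is a list that holds one entry, the list of rows, each a list of 5 numbers: the gripper's target within -1 to 1 (fully open at 1, half-way at 0, shut at -1), then the shift along the tool's x, y, z scaled (see below), then the turn about the tool's z scaled (see below). In form: [[[gripper, tx, ty, tz, roll], ...]]. A call has 1 to 5 rows; each row is the pose to reach, as a shift and turn from the pose commanded when the call began, along the tool's axes at that moment, turning the shorter way round; what a row does not reach only later rows make up. The controller multiplies each number of a shift by 120 mm and each number of a turn by 360 degrees. A row lasts 1/8 s, in which the tool goes at most 62.5 mm and 10.7 degrees, less where a joint would pass 70% of its speed; a pose out of reach is approached as far as the arm can. A call with a number of a shift or a turn outside -1 to 1 is refused whole. A call with a gripper value outside its range is refused whole. The fingers move at their own pace and stop on an object; "squeeze" is the grip in N (left out, the last holds). Time passes only in rows, so rows that repeat a pose let the fingers close. It gives the time, the measured TCP pose, the force, the opening and the grip force at its end, in the units of the state.
- r.get_state(): the state, without advancing time (a new reading comes with each control period).
- capture(name): name is "scene" or "side" or "wrist"; returns the picture (420x560x3 uint8, red, green, blue); there is no depth.
- camera_model(name): a dict with "camera_matrix" (3x3 intrinsics, pixels), "k1" (the pictures are not rectified: a ray, as slopes to the right and down, at radius r is drawn at 1 + k1 r^2 times it, then the intrinsics apply), "rvec" (rotation vector, rad) and "tvec" (3), from world to camera coordinates, as OpenCV has them. Camera axes: x right, y down, z forward; pixel columns grow to the right and rows downward; lengths in m; the calibration is good to about 2 mm. A picture is of the moment at which its call begins: read the wrist's pose just before it. camera_model takes no time and is no camera call; for the wrist camera it gives the pose at the moment of the call.
- job.close_job(): hands the job in; it is judged then, once.
The state is a dict: "time_s": time; "joints": joint angles; "qd": joint speeds; "joint_torque": joint torques, N m; "tcp_pos": TCP position; "eef_rot": TCP orientation; "contact_force": force on the tool from outside, world axes, zero at the start; "moment": the same for the moment, N m; "gripper_width": finger opening in m; "gripper_force": force on a finger pad.
Only numpy, scipy, OpenCV 4.12 (cv2) and the standard library are available. Lean on these libraries where they do the work, as an engineer would, in place of code of your own. Each camera call takes 0.05 s, during which the arm holds its last target. There are 200 camera calls.

## Working session

There is one attempt and no reset: what is moved stays moved. The work goes in short steps, Python scripts to look and compute and a tool call to move; the robot and the scene stay as the last step left them, time stands still between calls to the robot, and variables do not carry over. Pictures are saved under pics/ and viewed, at most 10 in all, crops included, and the job is handed in when it is done.

Besides the shell and the picture viewer there is one more tool, called after ">>>" by a JSON object that holds its "op" and its "data", one argument or row to a line. drive_tool: Moves the arm, as the interface text tells. Its arguments: {"type":"object","properties":{"increments":{"type":"array"},"squeeze":{"type":"number"}},"required":["increments"]}

```bash
ls; mkdir -p pics; cat > h.py <<'E'
import numpy as np, cv2
from plant import r, capture, camera_model, job
def ray(cm,u,v):
    K=np.array(cm["camera_matrix"],float);k=cm["k1"]
    p=cv2.undistortPoints(np.array([[[u,v]]],float),K,np.array([k,0,0,0],float))[0,0]
    R=cv2.Rodrigues(np.array(cm["rvec"],float))[0];t=np.array(cm["tvec"],float).ravel()
    return -R.T@t, R.T@np.array([p[0],p[1],1.])
def onz(cm,u,v,z):
    o,d=ray(cm,u,v); return o+d*(z-o[2])/d[2]
def tri(c1,p1,c2,p2):
    o,d=ray(c1,*p1);q,e=ray(c2,*p2)
    s=np.linalg.lstsq(np.c_[d,-e],q-o,rcond=None)[0]
    a=o+d*s[0];b=q+e*s[1]; return (a+b)/2,np.linalg.norm(a-b)
def proj(cm,P):
    return cv2.projectPoints(np.atleast_2d(np.array(P,float)),np.array(cm["rvec"],float),np.array(cm["tvec"],float),np.array(cm["camera_matrix"],float),np.array([cm["k1"],0,0,0],float))[0][:,0]
def save(n,im): cv2.imwrite(n,im[:,:,::-1])
E
python3 - <<'E'
from h import *
np.set_printoptions(precision=3,suppress=True)
for n in("scene","side"):
    im=capture(n); save(f"pics/{n}0.png",im); cm=camera_model(n); o,d=ray(cm,280,210); print(n,o,d,cm["k1"])
print(r.get_state())
E
```

```text
pics
scene [ 1.075 -0.521  0.979] [-0.493  0.412 -0.767] -0.09687077472286497
side [0.471 1.072 0.799] [ 0.066 -0.857 -0.511] -0.21786174262931457
{'time_s': 0.1, 'joints': array([-58.378,  20.586,   0.64 ,  -0.016, -70.137, -16.508]), 'qd': array([-0.114, -0.06 ,  0.046,  0.001,  0.083, -0.001]), 'joint_torque': array([ -0.002, -58.416,  29.375,   7.015,   0.01 ,  -0.   ]), 'tcp_pos': array([ 0.176, -0.651,  0.237]), 'eef_rot': array([ 179.916,   -0.009, -164.891]), 'contact_force': array([ 0.977, -0.42 , -1.204]), 'moment': array([ 0.05 , -0.027,  0.026]), 'gripper_force': 0.0, 'gripper_width': 0.08767426801254947}
```

View pics/scene0.png

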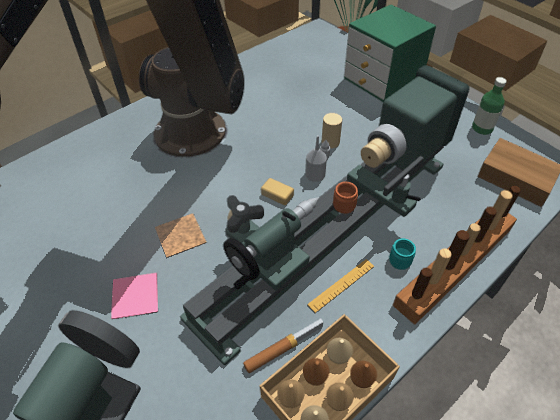

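View pics/side0.png

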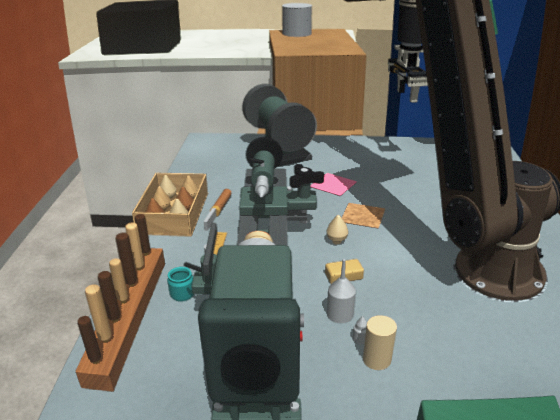

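The scene view shows the red jar at (345,197), between the live centre (tip about 318,198) and the blank (373,152). The black knob is at (243,212) and the handwheel at (240,258).
- **Jars:** red at (345,197) and turquoise at (402,253). The red clay one on the ways fits.
- **Mats:** cork-textured at (181,235) and pink at (135,296). The cork one fits.

The side view looks along the bed from the headstock. I'll confirm both choices in one crop.

```bash
python3 - <<'E'
import cv2
im=cv2.imread("pics/scene0.png")[110:310,150:416]
cv2.imwrite("pics/crop1.png",cv2.resize(im,None,fx=3,fy=3,interpolation=cv2.INTER_CUBIC)[:600,:798])
E
python3 - <<'E'
from h import *
np.set_printoptions(precision=4,suppress=True)
s=cv2.imread("pics/scene0.png")[:,:,::-1]; cs=camera_model("scene")
d=cv2.imread("pics/side0.png")[:,:,::-1]; cd=camera_model("side")
hsv=cv2.cvtColor(s,cv2.COLOR_RGB2HSV)
# red jar
for nm,im in(("scene",s),):
    h=cv2.cvtColor(im,cv2.COLOR_RGB2HSV)
    m=cv2.inRange(h,(0,120,60),(12,255,255)); m[:, :320]=0;m[:,375:]=0;m[:170]=0;m[230:]=0
    ys,xs=np.nonzero(m);print("jar",xs.min(),xs.max(),ys.min(),ys.max(),xs.mean(),ys.mean())
    for z in (.115,): print(onz(cs,xs.mean(),ys.mean(),z))
m=cv2.inRange(hsv,(5,70,60),(25,255,255)); m[:,:150]=0;m[:,215:]=0;m[:200]=0;m[265:]=0
m=cv2.morphologyEx(m,cv2.MORPH_CLOSE,np.ones((5,5)))
c=max(cv2.findContours(m,0,2)[0],key=cv2.contourArea);q=cv2.boxPoints(cv2.minAreaRect(c));print("mat",cv2.contourArea(c),q)
h2=cv2.approxPolyDP(cv2.convexHull(c),5,True)[:,0];print(h2)
P=np.array([onz(cs,*p,.004) for p in h2]);print(P,P.mean(0))
print("tip",onz(cs,318,198,.19),"blank",onz(cs,373,152,.19),"hw",onz(cs,240,258,.19),"knob",onz(cs,243,212,.17))
E
```

```text
jar 333 357 182 212 345.17952755905515 196.88503937007874
[0.5954 0.0931 0.115 ]
mat 1261.5 [[154.5068 226.6849]
 [194.3972 211.726 ]
 [205.8219 242.1918]
 [165.9315 257.1507]]
[[193 214]
 [205 242]
 [166 256]
 [155 228]]
[[ 0.3012 -0.1878  0.004 ]
 [ 0.4018 -0.2173  0.004 ]
 [ 0.372  -0.3192  0.004 ]
 [ 0.2737 -0.2933  0.004 ]] [ 0.3372 -0.2544  0.004 ]
tip [ 0.5984 -0.0095  0.19  ] blank [0.5784 0.2009 0.19  ] hw [ 0.6116 -0.2442  0.19  ] knob [ 0.504  -0.1547  0.17  ]
```

View pics/crop1.png

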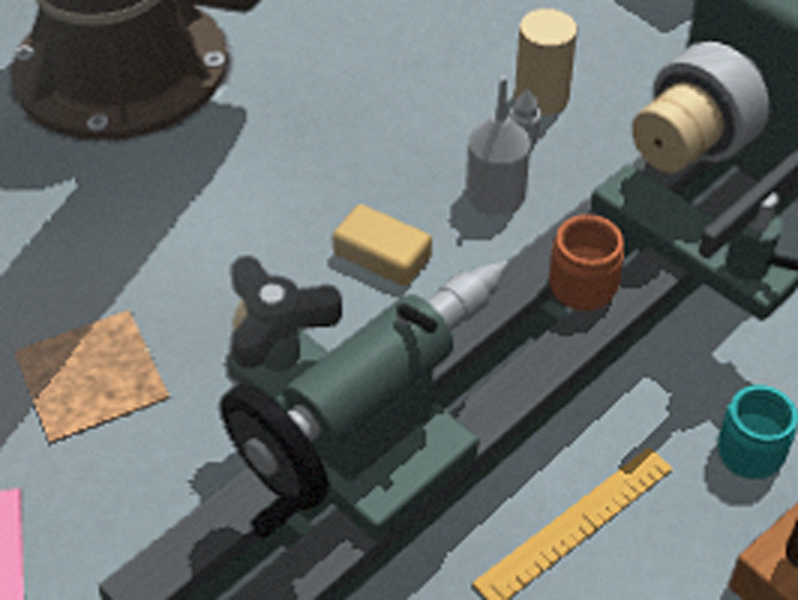

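The crop confirms both: the red jar stands on the ways, and the mat at (92,375) in the crop has cork texture. Next I'll move over the jar.

>>> {"op": "drive_tool", "data": {
  "increments": [
    [[1,-0.2,0.2,-0.4,0],[1,-0.6,0.6,-0.75,0],[1,-1,1,-0.75,0],[1,-1,1,-0.75,0]]
  ]
}}

```text
time_s: 0.6
tcp_pos: [0.2617, -0.5023, 0.3287]
eef_rot: [-179.9, 0.1, -164.8]
contact_force: [0.2, -1.0, 0.2]
gripper_width: 0.088
gripper_force: 0.0
```

>>> {"op": "drive_tool", "data": {
  "increments": [
    [[1,-0.35,0.35,0,0],[1,-0.7,0.7,0,0],[1,-1,1,0,0]]
  ]
}}

```text
time_s: 0.98
tcp_pos: [0.3455, -0.3558, 0.3271]
eef_rot: [180.0, -0.0, -164.9]
contact_force: [0.6, -0.4, -0.0]
gripper_width: 0.0876
gripper_force: 0.0
```

>>> {"op": "drive_tool", "data": {
  "increments": [
    [[1,-0.35,0.35,0,0],[1,-0.7,0.7,0,0],[1,-1,1,0,0]]
  ]
}}

```text
time_s: 1.35
tcp_pos: [0.4302, -0.2085, 0.3273]
eef_rot: [180.0, -0.0, -164.9]
contact_force: [0.9, -0.8, 0.5]
gripper_width: 0.0878
gripper_force: 0.0
```

>>> {"op": "drive_tool", "data": {
  "increments": [
    [[1,-0.35,0.35,0,0],[1,-0.7,0.7,0,0],[1,-1,1,0,0]]
  ]
}}

```text
time_s: 1.72
tcp_pos: [0.5149, -0.0612, 0.3271]
eef_rot: [180.0, -0.0, -164.9]
contact_force: [1.7, -1.8, -0.5]
gripper_width: 0.0877
gripper_force: 0.0
```

>>> {"op": "drive_tool", "data": {
  "increments": [
    [[1,-0.25,0.25,0,-0.028],[1,-0.5,0.5,0,-0.056],[1,-0.75,0.75,0,-0.084],[1,-0.9,0.9,0,-0.11],[1,-0.9,0.9,0,-0.11]]
  ]
}}

```text
time_s: 2.35
tcp_pos: [0.5909, 0.0706, 0.326]
eef_rot: [179.9, -0.1, -125.1]
contact_force: [-0.7, -0.4, -0.2]
gripper_width: 0.0877
gripper_force: 0.0
```

>>> {"op": "drive_tool", "data": {
  "increments": [
    [[1,0,0,0,-0.028],[1,0,0,0,-0.056],[1,0,0,0,-0.084],[1,0,0,0,-0.11],[1,0,0,0,-0.11]]
  ]
}}

```text
time_s: 2.98
tcp_pos: [0.59, 0.0685, 0.3273]
eef_rot: [180.0, -0.0, -85.9]
contact_force: [-0.8, 0.2, -0.6]
gripper_width: 0.0877
gripper_force: 0.0
```

```bash
python3 - <<'E'
from h import *
np.set_printoptions(precision=4,suppress=True)
cm=camera_model("wrist"); im=capture("wrist"); save("pics/w1.png",im)
o,d=ray(cm,280,210);print(o,d)
np.savez("w1.npz",**cm)
h=cv2.cvtColor(im,cv2.COLOR_RGB2HSV)
m=cv2.inRange(h,(0,120,40),(12,255,255)); 
c=max(cv2.findContours(m,0,2)[0],key=cv2.contourArea);print(cv2.boundingRect(c),cv2.fitEllipse(c))
E
```

```text
[0.5946 0.0035 0.4728] [-0.0252  0.2514 -0.9676]
(241, 176, 57, 62) ((269.7209777832031, 207.7841796875), (54.442543029785156, 60.6992073059082), 18.08725357055664)
```

View pics/w1.png

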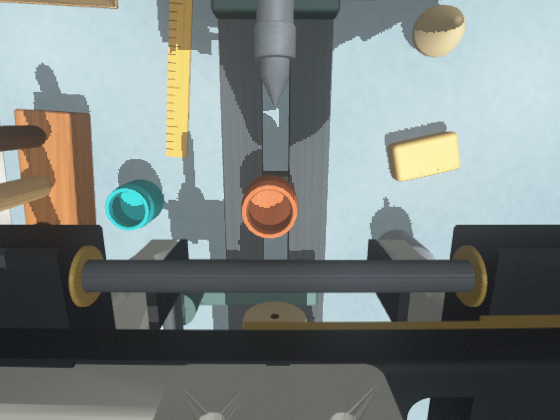

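The wrist view shows the red jar rim centred near (270,210), the live-centre tip at (275,106) and the blank's end with its centre hole near (275,316). The turquoise jar is at (134,205).

```bash
python3 - <<'E'
from h import *
np.set_printoptions(precision=4,suppress=True)
cm=dict(np.load("w1.npz"));cm["k1"]=float(cm["k1"]);cs=camera_model("scene")
im=cv2.imread("pics/w1.png"); h=cv2.cvtColor(im,cv2.COLOR_BGR2HSV)
m=cv2.inRange(h,(0,120,40),(12,255,255));m[:,:230]=0;m[:,310:]=0;m[250:]=0
ys,xs=np.nonzero(m)
print("rim",onz(cm,(xs.min()+xs.max())/2,210,.145),"far edge",onz(cm,270,ys.max(),.145),"l/r",onz(cm,xs.min(),208,.13),onz(cm,xs.max(),208,.13))
t=onz(cm,275,106,.19);b=onz(cm,275,316,.19)
print("tip",t,"blank",b,"gap",b-t,np.degrees(np.arctan2(-(b-t)[0],(b-t)[1])))
print("tri tip",tri(cm,(275,106),cs,(318.5,198)),"blank",tri(cm,(275,316),cs,(369,157.7)))
# bed edges at ways height
g=cv2.cvtColor(im,cv2.COLOR_BGR2HSV)[:,:,2].astype(float)
for v in (40,100,160):
    row=cv2.GaussianBlur(g,(3,3),0)[v]; gr=np.diff(row); l=200+np.argmin(gr[200:245]); rr=315+np.argmax(gr[315:350]); print(v,l,rr,onz(cm,l,v,.085),onz(cm,rr,v,.085))
print("rest end",onz(cs,385,189,.19))
E
```

```text
rim [0.5969 0.0895 0.145 ] far edge [0.594  0.1174 0.145 ] l/r [0.6258 0.0934 0.13  ] [0.5684 0.0892 0.13  ]
tip [ 0.5974 -0.0074  0.19  ] blank [0.5844 0.1782 0.19  ] gap [-0.013   0.1855  0.    ] 4.019430500141066
tri tip (array([ 0.5976, -0.0073,  0.1877]), np.float64(0.00046956934247645575)) blank (array([0.5844, 0.1796, 0.1879]), np.float64(0.00019208708406320122))
40 218 348 [ 0.6623 -0.0734  0.085 ] [ 0.5274 -0.0832  0.085 ]
100 219 330 [ 0.6592 -0.0134  0.085 ] [ 0.5397 -0.022   0.085 ]
160 222 328 [0.6538 0.0511 0.085 ] [0.535  0.0425 0.085 ]
rest end [0.6813 0.1275 0.19  ]
```

>>> {"op": "drive_tool", "data": {
  "increments": [
    [[1,-0.17,-0.067,0.2,0.02],[1,-0.17,-0.067,0.5,0.039],[1,-0.17,-0.067,0.8,0.039],[1,-0.17,-0.067,1,0.039],[1,-0.17,-0.067,1,0.039]]
  ]
}}

```text
time_s: 3.65
tcp_pos: [0.5956, 0.0896, 0.2057]
eef_rot: [179.8, -0.1, -100.0]
contact_force: [0.0, -0.0, 0.4]
gripper_width: 0.0875
gripper_force: 0.0
```

```bash
python3 - <<'E'
from h import *
save("pics/s2.png",cv2.resize(capture("scene")[130:300,250:450],None,fx=3.5,fy=3.5,interpolation=cv2.INTER_CUBIC)); print(r.get_state()["tcp_pos"])
E
```

```text
[0.59664052 0.08984462 0.20741327]
```

View pics/s2.png

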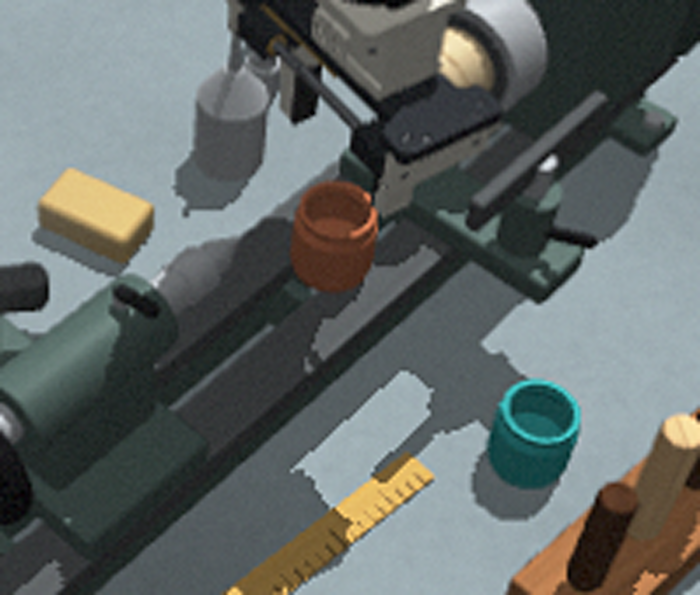

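```bash
python3 - <<'E'
from h import *
np.set_printoptions(precision=4,suppress=True)
c=camera_model("scene");print(onz(c,316,177,0),onz(c,317,160,.045),onz(c,318,138,.15)); print(onz(c,385,191,.19),onz(c,385,191,.17))
E
```

```text
[ 0.42    0.1667 -0.    ] [0.4023 0.1847 0.045 ] [0.4177 0.1667 0.15  ]
[0.6855 0.1227 0.19  ] [0.6756 0.139  0.17  ]
```

The oil can (about 0.41, 0.17) and the tool rest are clear of the gripper, and the red jar sits between the fingers. I'll go down and grip.

>>> {"op": "drive_tool", "data": {
  "increments": [
    [[1,0,0,0.2,0],[1,0,0,0.45,0],[1,0,0,0.68,0],[1,0,0,0.79,0],[1,0,0,0.79,0]]
  ],
  "squeeze": 18
}}

```text
time_s: 4.32
tcp_pos: [0.5971, 0.0903, 0.1131]
eef_rot: [-180.0, -0.0, -99.8]
contact_force: [-0.4, 0.5, 0.1]
gripper_width: 0.0878
gripper_force: 0.0
```

>>> {"op": "drive_tool", "data": {
  "increments": [
    [[-0.2,0,0,0,0],[-1,0,0,0,0],[-1,0,0,0,0],[-1,0,0,0,0],[-1,0,0,0,0]]
  ],
  "squeeze": 18
}}

```text
time_s: 4.95
tcp_pos: [0.597, 0.0904, 0.1133]
eef_rot: [-180.0, 0.0, -99.7]
contact_force: [-2.3, 0.6, 5.5]
gripper_width: 0.0595
gripper_force: 18.0
```

>>> {"op": "drive_tool", "data": {
  "increments": [
    [[-1,0,0,-0.1,0],[-1,0,0,-0.35,0],[-1,0,0,-0.7,0],[-1,0,0,-1,0],[-1,0,0,-1,0]]
  ]
}}

```text
time_s: 5.58
tcp_pos: [0.5983, 0.0907, 0.2365]
eef_rot: [-179.7, 0.2, -99.7]
contact_force: [-0.3, 0.4, -2.4]
gripper_width: 0.0596
gripper_force: 18.0
```

>>> {"op": "drive_tool", "data": {
  "increments": [
    [[-1,0.1,0.05,-0.3,0],[-1,0.35,0.18,-0.6,0],[-1,0.7,0.36,-0.7,0],[-1,1,0.52,-0.7,0]]
  ]
}}

```text
time_s: 6.08
tcp_pos: [0.514, -0.0184, 0.3172]
eef_rot: [-180.0, 0.0, -99.7]
contact_force: [0.6, -0.5, -1.6]
gripper_width: 0.0597
gripper_force: 18.0
```

>>> {"op": "drive_tool", "data": {
  "increments": [
    [[-1,0.35,0.18,0,0],[-1,0.7,0.36,0,0],[-1,1,0.52,0,0]]
  ]
}}

```text
time_s: 6.45
tcp_pos: [0.4315, -0.1262, 0.316]
eef_rot: [179.9, 0.0, -99.7]
contact_force: [1.2, -0.2, -2.4]
gripper_width: 0.0592
gripper_force: 18.0
```

>>> {"op": "drive_tool", "data": {
  "increments": [
    [[-1,0.35,0.18,0,0.025],[-1,0.7,0.36,0,0.05],[-1,0.95,0.5,0,0.075],[-1,1,0.52,0,0.1],[-1,1,0.52,0,0.1]]
  ]
}}

```text
time_s: 7.08
tcp_pos: [0.3506, -0.2331, 0.3161]
eef_rot: [179.9, -0.0, -135.8]
contact_force: [1.0, 0.5, -1.4]
gripper_width: 0.0596
gripper_force: 18.0
```

```bash
python3 - <<'E'
from h import *
np.set_printoptions(precision=4,suppress=True)
cm=camera_model("wrist"); s=r.get_state(); im=capture("wrist"); save("pics/w2.png",im); np.savez("w2.npz",**cm)
print(s["tcp_pos"],s["eef_rot"],s["contact_force"],s["gripper_width"])
print(proj(cm,[[.3012,-.1878,.004],[.4018,-.2173,.004],[.372,-.3192,.004],[.2737,-.2933,.004]]))
E
```

```text
[ 0.3506 -0.2331  0.3161] [ 179.9355   -0.0204 -135.7568] [ 0.9536  0.5401 -1.4101] 0.059554746627317814
[[327.1743 167.9221]
 [259.1485 205.4405]
 [218.2403 136.659 ]
 [285.2515  94.6511]]
```

View pics/w2.png

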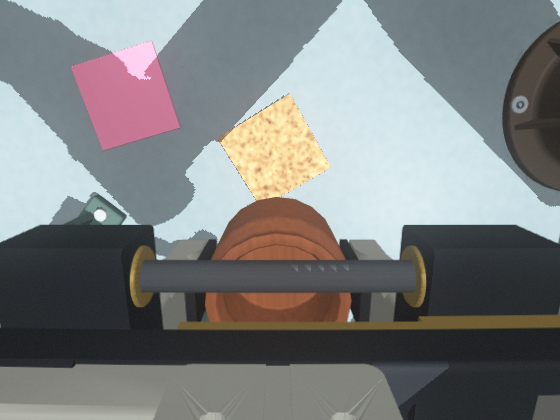

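The wrist view shows the cork mat with corners near (290,94), (220,140) and (328,168). The jar is held upright in the jaws, and the pink mat is separate at (125,95).

```bash
python3 - <<'E'
from h import *
np.set_printoptions(precision=4,suppress=True)
cm=dict(np.load("w2.npz"));cm["k1"]=float(cm["k1"])
im=cv2.imread("pics/w2.png");h=cv2.cvtColor(im,cv2.COLOR_BGR2HSV)
m=cv2.inRange(h,(8,50,60),(30,255,255));m[:85]=0;m[215:]=0;m[:,:205]=0;m[:,340:]=0
m=cv2.morphologyEx(m,cv2.MORPH_CLOSE,np.ones((5,5)));ys,xs=np.nonzero(m)
l=(xs.min(),ys[xs==xs.min()].mean());R=(xs.max(),ys[xs==xs.max()].mean());t=(xs[ys==ys.min()].mean(),ys.min())
print(l,R,t);a,b,c=[onz(cm,*p,.004) for p in(l,R,t)];print(a,b,c,(a+b)/2,np.linalg.norm(a-b))
E
```

```text
(np.int64(218), np.float64(138.5)) (np.int64(329), np.float64(166.0)) (np.float64(288.5), np.int64(94))
[ 0.374  -0.3178  0.004 ] [ 0.2977 -0.1879  0.004 ] [ 0.2703 -0.2909  0.004 ] [ 0.3359 -0.2529  0.004 ] 0.15065609037272687
```

>>> {"op": "drive_tool", "data": {
  "increments": [
    [[-1,0.1,-0.02,0.15,0],[-1,0.205,-0.038,0.45,0],[-1,0.205,-0.038,0.8,0],[-1,0.205,-0.038,1,0],[-1,0.205,-0.038,1,0]]
  ]
}}

```text
time_s: 7.75
tcp_pos: [0.3361, -0.2526, 0.1951]
eef_rot: [179.8, -0.1, -135.5]
contact_force: [0.4, -0.1, -1.6]
gripper_width: 0.0595
gripper_force: 18.0
```

>>> {"op": "drive_tool", "data": {
  "increments": [
    [[-1,0,0,0.3,0],[-1,0,0,0.6,0],[-1,0,0,0.85,0],[-1,0,0,1,0],[-1,0,0,1,0]]
  ]
}}

```text
time_s: 8.38
tcp_pos: [0.3375, -0.2532, 0.0768]
eef_rot: [179.9, -0.1, -135.6]
contact_force: [-0.7, -0.3, -1.8]
gripper_width: 0.0597
gripper_force: 18.0
```

>>> {"op": "drive_tool", "data": {
  "increments": [
    [[-1,0,0,0.1,0],[-1,0,0,0.2,0],[-1,0,0,0.28,0],[-1,0,0,0.31,0],[-1,0,0,0.32,0]]
  ]
}}

```text
time_s: 9.0
tcp_pos: [0.337, -0.2534, 0.0381]
eef_rot: [180.0, -0.0, -135.7]
contact_force: [0.5, -0.1, -2.8]
gripper_width: 0.0595
gripper_force: 18.0
```

>>> {"op": "drive_tool", "data": {
  "increments": [
    [[-1,0,0,0.01,0],[-1,0,0,0.02,0],[-1,0,0,0.03,0],[-1,0,0,0.038,0],[-1,0,0,0.038,0]]
  ]
}}

```text
time_s: 9.62
tcp_pos: [0.3371, -0.2533, 0.0338]
eef_rot: [180.0, -0.0, -135.7]
contact_force: [-0.3, -0.5, -1.7]
gripper_width: 0.0593
gripper_force: 18.0
```

>>> {"op": "drive_tool", "data": {
  "increments": [
    [[-1,0,0,0.004,0],[-1,0,0,0.007,0],[-1,0,0,0.007,0]]
  ]
}}

```text
time_s: 10.0
tcp_pos: [0.337, -0.2533, 0.0329]
eef_rot: [180.0, -0.0, -135.7]
contact_force: [-0.8, -0.6, -2.3]
gripper_width: 0.0597
gripper_force: 18.0
```

>>> {"op": "drive_tool", "data": {
  "increments": [
    [[-1,0,0,0.005,0],[-1,0,0,0.01,0],[-1,0,0,0.01,0]]
  ]
}}

```text
time_s: 10.38
tcp_pos: [0.3371, -0.2534, 0.0323]
eef_rot: [-180.0, -0.0, -135.7]
contact_force: [-1.2, 2.1, 8.6]
gripper_width: 0.0597
gripper_force: 18.0
```

>>> {"op": "drive_tool", "data": {
  "increments": [
    [[-0.1,0,0,-0.005,0],[0.4,0,0,-0.005,0],[1,0,0,-0.005,0],[1,0,0,-0.005,0],[1,0,0,-0.005,0]]
  ]
}}

```text
time_s: 11.0
tcp_pos: [0.3371, -0.2534, 0.0324]
eef_rot: [-180.0, 0.0, -135.7]
contact_force: [0.1, 0.7, 0.3]
gripper_width: 0.0848
gripper_force: 0.0
```

>>> {"op": "drive_tool", "data": {
  "increments": [
    [[1,0,0,-0.1,0],[1,0,0,-0.35,0],[1,0,0,-0.7,0],[1,0,0,-1,0],[1,0,0,-1,0]]
  ]
}}

```text
time_s: 11.62
tcp_pos: [0.3389, -0.2539, 0.1559]
eef_rot: [-179.7, 0.2, -135.7]
contact_force: [-0.4, 0.7, 0.4]
gripper_width: 0.0876
gripper_force: 0.0
```

>>> {"op": "drive_tool", "data": {
  "increments": [
    [[1,0,0,-0.4,0],[1,0,0,-0.8,0],[1,0,0,-1,0],[1,0,0,-1,0]]
  ]
}}

```text
time_s: 12.12
tcp_pos: [0.3376, -0.2535, 0.2739]
eef_rot: [-179.8, 0.1, -135.7]
contact_force: [0.2, -0.2, 0.3]
gripper_width: 0.0874
gripper_force: 0.0
```

>>> {"op": "drive_tool", "data": {
  "increments": [
    [[1,0,0,-0.3,0],[1,0,0,-0.5,0],[1,0,0,-0.5,0]]
  ]
}}

```text
time_s: 12.5
tcp_pos: [0.3373, -0.2534, 0.3328]
eef_rot: [-179.9, 0.0, -135.7]
contact_force: [0.4, -1.5, -0.2]
gripper_width: 0.0876
gripper_force: 0.0
```

```bash
python3 - <<'E'
from h import *
np.set_printoptions(precision=4,suppress=True)
for n in("wrist","scene"):
    cm=camera_model(n); im=capture(n); save(f"pics/{n}3.png",im); np.savez(f"{n}3.npz",**cm)
s=r.get_state();print(s["tcp_pos"],s["eef_rot"])
w=cv2.imread("pics/wrist3.png"); c=cv2.imread("pics/scene3.png")[150:310,130:330]
c=cv2.resize(c,(800,600) and None,fx=2,fy=2,interpolation=cv2.INTER_CUBIC)
o=np.zeros((520,800,3),np.uint8); o[:320,:400]=c; 
w2=cv2.resize(w,(400,300)); o[:300,400:]=w2
cv2.imwrite("pics/m3.png",o[:320])
m=cv2.inRange(cv2.cvtColor(cv2.imread("pics/scene3.png"),cv2.COLOR_BGR2HSV),(0,120,40),(9,255,255));m[:,:140]=0;m[:,225:]=0;m[:190]=0;m[265:]=0
ys,xs=np.nonzero(m);print("jar at",onz(camera_model("scene"),(xs.min()+xs.max())/2,(ys.min()+ys.max())/2,.034))
E
```

```text
[ 0.3365 -0.253   0.3311] [ 179.8958   -0.025  -135.7342]
jar at [ 0.3137 -0.2447  0.034 ]
```

View pics/m3.png

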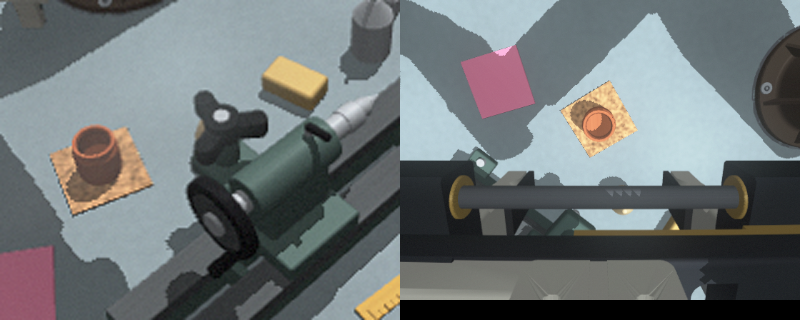

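The jar stands upright near the middle of the cork mat, about (101,172) in the left half. Next I'll look down on the knob.

>>> {"op": "drive_tool", "data": {
  "increments": [
    [[1,-0.35,0.02,0,0],[1,-0.7,0.04,0,0],[1,-1,0.06,0,0]]
  ],
  "squeeze": 30
}}

```text
time_s: 12.98
tcp_pos: [0.418, -0.1632, 0.3307]
eef_rot: [179.9, -0.1, -135.7]
contact_force: [1.0, -0.4, 0.2]
gripper_width: 0.0875
gripper_force: 0.0
```

>>> {"op": "drive_tool", "data": {
  "increments": [
    [[-0.5,-0.3,0.02,0,-0.028],[-1,-0.6,0.04,0,-0.056],[-1,-0.9,0.06,0,-0.084],[-1,-1,0.06,0,-0.112],[-1,-1,0.06,0,-0.138]]
  ]
}}

```text
time_s: 13.6
tcp_pos: [0.4988, -0.0746, 0.3301]
eef_rot: [179.8, -0.0, -85.7]
contact_force: [-1.0, -0.9, 1.2]
gripper_width: 0.043
gripper_force: 0.0
```

>>> {"op": "drive_tool", "data": {
  "increments": [
    [[-1,0,0,0,0],[-1,0,0,0,0]]
  ]
}}

```text
time_s: 13.85
tcp_pos: [0.4984, -0.0756, 0.3316]
eef_rot: [179.9, -0.0, -86.3]
contact_force: [-0.7, -0.0, 0.9]
gripper_width: 0.0234
gripper_force: 0.0
```

```bash
python3 - <<'E'
from h import *
np.set_printoptions(precision=4,suppress=True)
cs=camera_model("scene");cm=camera_model("wrist"); im=capture("wrist"); save(f"pics/w4.png",im); np.savez(f"w4.npz",**cm)
s=r.get_state();print(s["tcp_pos"],s["eef_rot"],s["gripper_width"])
hub=onz(cs,241,208,.187)
for p in((231.5,200),(259,211),(234,227.5)):
    q=onz(cs,*p,.18);print(q,np.degrees(np.arctan2(*(q-hub)[1::-1])),np.linalg.norm((q-hub)[:2]))
print(hub)
E
```

```text
[ 0.4985 -0.0757  0.3319] [179.9523  -0.0015 -86.234 ] 0.019347724323898502
[ 0.465  -0.1572  0.18  ] 177.82601619223288 0.03881809453919534
[ 0.5327 -0.1302  0.18  ] 44.487456002353724 0.040547425667855484
[ 0.533  -0.2014  0.18  ] -55.55913884177765 0.0517915850205295
[ 0.5038 -0.1587  0.187 ]
```

View pics/w4.png

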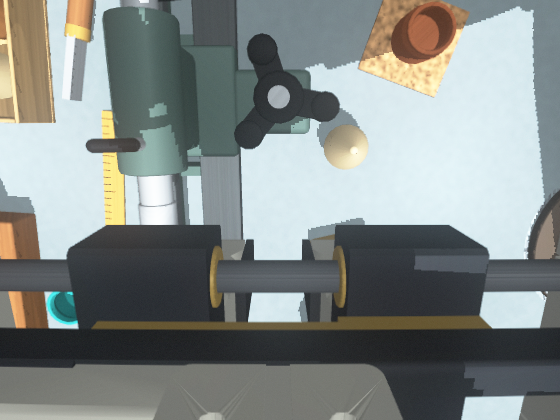

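The wrist view shows the knob hub at (279,97) with arm ends at (262,48), (325,106) and (248,134). The turned top stands low beside it at (346,147). The jar is on the cork mat at about (425,30).

```bash
python3 - <<'E'
from h import *
np.set_printoptions(precision=4,suppress=True)
cm=dict(np.load("w4.npz"));cm["k1"]=float(cm["k1"])
P=np.array([onz(cm,*p,.183) for p in((262,48),(325,106),(248,134))]);h=P.mean(0);print(h)
for q in P: print(q,np.degrees(np.arctan2(*(q-h)[1::-1])),np.linalg.norm((q-h)[:2]))
print(onz(cm,279,97,.19),onz(cm,346,147,.08))
E
```

```text
[ 0.5031 -0.1594  0.183 ]
[ 0.5184 -0.1956  0.183 ] -66.98415306834472 0.03929330213061433
[ 0.4643 -0.1547  0.183 ] 173.0365861591611 0.039013493395803185
[ 0.5264 -0.128   0.183 ] 53.38066903769817 0.039166420135606936
[ 0.5025 -0.1588  0.19  ] [ 0.4226 -0.1164  0.08  ]
```

>>> {"op": "drive_tool", "data": {
  "increments": [
    [[-1,0.12,0.044,0,0.028],[-1,0.24,0.088,0,0.056],[-1,0.343,0.132,0,0.084],[-1,0.343,0.132,0,0.112],[-1,0.343,0.132,0,0.14]]
  ]
}}

```text
time_s: 14.52
tcp_pos: [0.4856, -0.1181, 0.3324]
eef_rot: [-180.0, 0.0, -137.0]
contact_force: [0.1, -0.3, 0.6]
gripper_width: 0.0002
gripper_force: 0.0
```

>>> {"op": "drive_tool", "data": {
  "increments": [
    [[-1,0,0,0,0.028],[-1,0,0,0,0.057],[-1,0,0,0,0.057],[-1,0,0,0,0.057]]
  ]
}}

```text
time_s: 15.02
tcp_pos: [0.4858, -0.1178, 0.3324]
eef_rot: [-180.0, 0.0, -156.8]
contact_force: [0.8, -0.0, 0.9]
gripper_width: 0.0005
gripper_force: 0.0
```

```bash
python3 - <<'E'
from h import *
np.set_printoptions(precision=4,suppress=True)
s=r.get_state();print(s["tcp_pos"],s["eef_rot"],s["gripper_width"],s["joints"],s["contact_force"])
p=s["tcp_pos"][:2]-[.503,-.1592];print(np.degrees(np.arctan2(p[1],p[0])),np.linalg.norm(p))
E
```

```text
[ 0.4858 -0.1178  0.3324] [-179.9992    0.0054 -156.7909] 0.0005257580177583878 [  8.9382   0.8641 -11.7108  -0.0005 -77.4197 -75.729 ] [ 0.7974 -0.0311  0.9407]
112.55996827198248 0.04488343408455932
```

>>> {"op": "drive_tool", "data": {
  "increments": [
    [[-1,0,0,0.3,0],[-1,0,0,0.6,0],[-1,0,0,0.9,0],[-1,0,0,1,0],[-1,0,0,1,0]]
  ]
}}

```text
time_s: 15.65
tcp_pos: [0.4859, -0.1178, 0.2124]
eef_rot: [-180.0, -0.1, -156.9]
contact_force: [-0.6, 0.7, -0.3]
gripper_width: 0.0005
gripper_force: 0.0
```

>>> {"op": "drive_tool", "data": {
  "increments": [
    [[-1,0,0,0.1,0],[-1,0,0,0.2,0],[-1,0,0,0.3,0],[-1,0,0,0.31,0]]
  ]
}}

```text
time_s: 16.15
tcp_pos: [0.4852, -0.1177, 0.1741]
eef_rot: [180.0, -0.1, -157.0]
contact_force: [-0.9, 0.3, -0.6]
gripper_width: 0.0006
gripper_force: 0.0
```

>>> {"op": "drive_tool", "data": {
  "increments": [
    [[-1,0.065,-0.006,0,-0.028],[-1,0.128,-0.023,0,-0.056],[-1,0.188,-0.05,0,-0.083],[-1,0.241,-0.088,0,-0.111],[-1,0.287,-0.134,0,-0.139]]
  ]
}}

```text
time_s: 16.77
tcp_pos: [0.4603, -0.1457, 0.1753]
eef_rot: [180.0, 0.0, -106.6]
contact_force: [-0.8, 4.1, 0.7]
gripper_width: 0.0004
gripper_force: 1.5
```

>>> {"op": "drive_tool", "data": {
  "increments": [
    [[-1,0.065,-0.006,0,-0.028],[-1,0.128,-0.023,0,-0.056],[-1,0.188,-0.05,0,-0.083],[-1,0.241,-0.088,0,-0.111],[-1,0.287,-0.134,0,-0.139]]
  ]
}}

```text
time_s: 17.4
tcp_pos: [0.4648, -0.1836, 0.1751]
eef_rot: [179.9, 0.1, -56.6]
contact_force: [-3.5, 2.5, 2.6]
gripper_width: 0.0003
gripper_force: 2.2
```

>>> {"op": "drive_tool", "data": {
  "increments": [
    [[-1,0.065,-0.006,0,-0.028],[-1,0.128,-0.023,0,-0.056],[-1,0.188,-0.05,0,-0.083]]
  ]
}}

```text
time_s: 17.77
tcp_pos: [0.4819, -0.1995, 0.1752]
eef_rot: [179.9, 0.1, -26.7]
contact_force: [-4.6, 0.9, 2.3]
gripper_width: 0.0004
gripper_force: 2.1
```

```bash
python3 - <<'E'
from h import *
np.set_printoptions(precision=4,suppress=True)
s=r.get_state();print(s["tcp_pos"],s["eef_rot"],s["joints"],s["contact_force"])
p=s["tcp_pos"][:2]-[.503,-.1592];print(np.degrees(np.arctan2(p[1],p[0])),np.linalg.norm(p))
E
```

```text
[ 0.4819 -0.1995  0.1752] [179.9264   0.1343 -26.6902] [ -0.9118   9.1756 -23.536    0.0094 -57.4414  64.2166] [-4.602   0.869   2.3425]
-117.57762520304607 0.04551654895205766
```

>>> {"op": "drive_tool", "data": {
  "increments": [
    [[-1,-0.08,0,0,0],[-1,-0.08,0,-0.3,0],[-1,-0.08,0,-0.7,0],[-1,-0.08,0,-1,0],[-1,-0.08,0,-1,0]]
  ]
}}

```text
time_s: 18.4
tcp_pos: [0.4757, -0.1947, 0.2986]
eef_rot: [-179.9, -0.4, -27.2]
contact_force: [0.2, -0.0, -1.3]
gripper_width: 0.0002
gripper_force: 0.0
```

>>> {"op": "drive_tool", "data": {
  "increments": [
    [[-1,0.25,0.02,0,0],[-1,0.5,0.05,0,0],[-1,0.71,0.07,0,0]]
  ]
}}

```text
time_s: 18.77
tcp_pos: [0.5469, -0.241, 0.2943]
eef_rot: [-180.0, 0.0, -27.2]
contact_force: [0.7, -0.3, 0.2]
gripper_width: 0.0003
gripper_force: 0.0
```

>>> {"op": "drive_tool", "data": {
  "increments": [
    [[-1,0.25,0.02,0,0.028],[-1,0.5,0.05,0,0.056],[-1,0.71,0.07,0,0.084],[-1,0.71,0.07,0,0.112],[-1,0.71,0.07,0,0.139]]
  ]
}}

```text
time_s: 19.4
tcp_pos: [0.6185, -0.2868, 0.2936]
eef_rot: [179.9, 0.1, -77.6]
contact_force: [-0.3, 0.0, 0.4]
gripper_width: 0.0003
gripper_force: 0.0
```

>>> {"op": "drive_tool", "data": {
  "increments": [
    [[-1,0,0,0,0.026],[-1,0,0,0,0.026],[-1,0,0,0,0.026]]
  ]
}}

```text
time_s: 19.77
tcp_pos: [0.6186, -0.2868, 0.2948]
eef_rot: [180.0, 0.0, -86.3]
contact_force: [-0.5, -0.2, -0.8]
gripper_width: 0.0003
gripper_force: 0.0
```

```bash
python3 - <<'E'
from h import *
np.set_printoptions(precision=4,suppress=True)
cm=camera_model("wrist"); im=capture("wrist"); np.savez(f"w5.npz",**cm); sc=capture("scene"); save("pics/sc5.png",sc)
s=r.get_state();print(s["tcp_pos"],s["eef_rot"],s["contact_force"])
o=np.zeros((420,800,3),np.uint8);o[:300,:400]=cv2.resize(im,(400,300)); save("pics/w5.png",im)
o[:,400:]=cv2.resize(sc[120:330,190:390],(400,420),interpolation=cv2.INTER_CUBIC); save("pics/m5.png",o)
E
```

```text
[ 0.6187 -0.287   0.295 ] [179.995    0.0058 -86.3139] [ 0.4745 -0.9199 -0.0537]
```

View pics/m5.png

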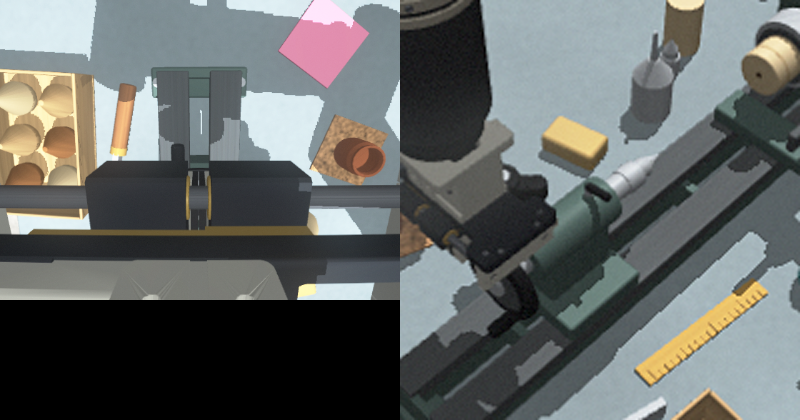

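View: the closed fingers are behind the black handwheel, the tailstock hasn't moved, and the live centre is still clear of the blank. I'll lower behind the wheel rim and approach slowly.

>>> {"op": "drive_tool", "data": {
  "increments": [
    [[-1,0,0,0.2,0],[-1,0,0,0.45,0],[-1,0,0,0.61,0],[-1,0,0,0.61,0]]
  ]
}}

```text
time_s: 20.38
tcp_pos: [0.6179, -0.2869, 0.2202]
eef_rot: [179.8, 0.1, -86.4]
contact_force: [-0.2, -0.4, 0.9]
gripper_width: 0.0007
gripper_force: 0.0
```

>>> {"op": "drive_tool", "data": {
  "increments": [
    [[-1,-0.05,0,0,0],[-1,-0.1,0,0,0],[-1,-0.15,0,0,0],[-1,-0.18,0,0,0],[-1,-0.21,0,0,0]]
  ]
}}

```text
time_s: 21.0
tcp_pos: [0.6174, -0.2625, 0.2224]
eef_rot: [-180.0, -0.1, -86.4]
contact_force: [0.7, -7.4, -1.3]
gripper_width: 0.0007
gripper_force: 3.5
```

>>> {"op": "drive_tool", "data": {
  "increments": [
    [[-1,-0.03,0,0,0],[-1,-0.06,0,0,0],[-1,-0.09,0,0,0],[-1,-0.12,0,0,0],[-1,-0.15,0,0,0]]
  ]
}}

```text
time_s: 21.62
tcp_pos: [0.6162, -0.2453, 0.2224]
eef_rot: [-180.0, -0.1, -86.4]
contact_force: [0.3, -6.0, -0.1]
gripper_width: 0.0004
gripper_force: 3.1
```

>>> {"op": "drive_tool", "data": {
  "increments": [
    [[-1,-0.06,0,0,0],[-1,-0.14,0,0,0],[-1,-0.22,0,0,0],[-1,-0.3,0,0,0],[-1,-0.38,0,0,0]]
  ]
}}

```text
time_s: 22.25
tcp_pos: [0.6131, -0.1997, 0.2223]
eef_rot: [180.0, -0.1, -86.4]
contact_force: [-0.3, -7.0, 0.2]
gripper_width: 0.0005
gripper_force: 3.3
```

>>> {"op": "drive_tool", "data": {
  "increments": [
    [[-1,-0.09,0,0,0],[-1,-0.18,0,0,0],[-1,-0.27,0,0,0],[-1,-0.35,0,0,0],[-1,-0.4,0,0,0]]
  ]
}}

```text
time_s: 22.88
tcp_pos: [0.6098, -0.1513, 0.2222]
eef_rot: [180.0, -0.1, -86.4]
contact_force: [-1.6, -6.2, 0.5]
gripper_width: 0.0005
gripper_force: 3.2
```

>>> {"op": "drive_tool", "data": {
  "increments": [
    [[-1,-0.08,0,0,0],[-1,-0.16,0,0,0],[-1,-0.23,0,0,0],[-1,-0.28,0,0,0],[-1,-0.31,0,0,0]]
  ]
}}

```text
time_s: 23.5
tcp_pos: [0.6074, -0.1141, 0.2222]
eef_rot: [179.9, -0.1, -86.4]
contact_force: [-1.8, -6.9, 2.0]
gripper_width: 0.0007
gripper_force: 3.2
```

```bash
python3 - <<'E'
from h import *
np.set_printoptions(precision=4,suppress=True)
sc=capture("scene"); save("pics/sc6.png",sc);c=camera_model("scene")
print(r.get_state()["tcp_pos"])
# expected tip / blank end pixels
ty=-.0073+(r.get_state()["tcp_pos"][1]+.262)
P=np.array([[.5975-.0703*(ty+.0073),ty,.1885],[.5844,.1796,.1885]]);print(P,proj(c,P))
h=cv2.cvtColor(sc,cv2.COLOR_RGB2HSV)
a,b=proj(c,P).astype(int)
print(h[150:172:1,335:385,1][::2,::2])
E
```

```text
[ 0.6076 -0.1135  0.2221]
[[0.5871 0.1412 0.1885]
 [0.5844 0.1796 0.1885]] [[359.273  165.2696]
 [369.0173 157.5469]]
[[33 31 29 28 30 33 30 33 29 30 32 31 31 64 78 70 78 80 74 74 64 71 74 86
  73]
 [28 31 30 27 30 30 30 27 32 28 27 29 29 90 75 72 74 71 76 73 79 75 75 76
  88]
 [30 26 30 29 29 29 29 30 31 27 30 28 33 88 72 75 67 75 71 78 71 75 75 73
  87]
 [29 27 28 30 31 32 30 30 29 29 30 29 29 33 76 81 75 85 74 76 75 75 78 74
  79]
 [28 30 30 29 29 31 30 34 27 35 30 32 31 23 81 73 71 92 69 68 75 71 74 80
  76]
 [28 30 26 34 30 34 29 30 30 32 30 31 29 29 34 75 79 73 72 70 75 74 68 70
  86]
 [26 30 30 30 31 33 29 29 31 30 33 32 30 30 27 77 72 77 77 77 71 76 76 77
  10]
 [31 30 30 33 29 28 26 31 29 32 32 27 23 24 16  3 75 75 71 72 76 72 52 13
  12]
 [28 29 32 30 31 28 22 27 11 14 10 10 10 45 14  9 13 47 64 73 80 56 23 21
  11]
 [28 30 30 28 31 16 12  7  7 14 14 12 49 37 46 38 13 18 22 13 22 14 26 21
  28]
 [30 32 30 31 15  8  8  9 11 13 10 10 46 44 49 54 53 14 13  9 11  7 21 46
  43]]
```

```bash
cat > tip.py <<'E'
from h import *
import sys
def tipgap(im,ref):
    c=camera_model("scene")
    d=np.abs(im.astype(int)-ref.astype(int)).max(2)
    # along axis line from 60mm before blank end up to blank end
    out=[]
    for t in np.arange(-.07,.006,.002):
        P=np.array([.5844,.1796,.1885])+t*np.array([-.0703,.9975,0])
        u,v=proj(c,P)[0]; out.append((round(t*1000),int(u*10)/10,int(v*10)/10,cv2.getRectSubPix(d.astype(np.float32),(1,1),(u,v))[0,0],[int(x) for x in cv2.getRectSubPix(np.ascontiguousarray(im),(1,1),(float(u),float(v)))[0,0]]))
    return out
E
python3 - <<'E'
from tip import *
a=cv2.imread("pics/sc6.png")[:,:,::-1];b=cv2.imread("pics/sc5.png")[:,:,::-1]
for o in tipgap(a,b): print(*o)
E
```

```text
-70 351.0 171.7 85.78584 [188, 193, 197]
-68 351.6 171.3 79.82818 [184, 189, 194]
-66 352.1 170.9 81.7073 [184, 189, 193]
-64 352.6 170.5 82.9587 [185, 190, 194]
-62 353.1 170.1 80.15466 [182, 187, 191]
-60 353.7 169.7 73.76874 [177, 181, 185]
-58 354.2 169.2 72.77603 [174, 177, 181]
-56 354.7 168.8 72.10043 [175, 180, 184]
-54 355.2 168.4 75.432655 [178, 183, 188]
-52 355.7 168.0 80.60078 [183, 188, 193]
-50 356.3 167.6 76.66703 [182, 187, 192]
-48 356.8 167.2 76.93857 [179, 184, 188]
-46 357.3 166.8 69.33273 [172, 175, 179]
-44 357.8 166.4 61.892864 [164, 167, 172]
-42 358.3 165.9 62.02045 [163, 166, 171]
-40 358.9 165.5 64.84218 [170, 174, 178]
-38 359.4 165.1 52.039024 [154, 165, 166]
-36 359.9 164.7 14.743982 [120, 136, 136]
-34 360.4 164.3 5.761043 [118, 130, 133]
-32 360.9 163.9 3.9051328 [111, 117, 123]
-30 361.4 163.5 3.9833353 [114, 120, 124]
-28 361.9 163.1 4.9341507 [108, 114, 115]
-26 362.4 162.7 4.350632 [112, 120, 121]
-24 362.9 162.3 3.0102308 [114, 122, 125]
-22 363.4 161.9 2.1015785 [108, 111, 109]
-20 364.0 161.5 3.4080222 [95, 89, 77]
-18 364.5 161.1 3.4108257 [96, 87, 70]
-16 365.0 160.7 2.29382 [97, 87, 68]
-14 365.5 160.3 3.011963 [98, 88, 68]
-12 366.0 159.9 3.3589847 [98, 87, 67]
-10 366.5 159.5 5.250988 [98, 88, 69]
-8 367.0 159.1 4.420295 [99, 90, 71]
-6 367.5 158.7 4.894922 [98, 89, 71]
-4 368.0 158.3 4.675629 [88, 79, 61]
-2 368.5 157.9 4.610394 [67, 58, 44]
0 369.0 157.5 6.365489 [46, 37, 27]
2 369.5 157.1 8.335176 [48, 38, 26]
4 370.0 156.7 8.047837 [67, 55, 40]
6 370.5 156.3 5.1463523 [91, 80, 63]
```

The tip is 37–38 mm short of the blank's end, which agrees with the travel so far. I'll advance 30 mm and re-measure.

>>> {"op": "drive_tool", "data": {
  "increments": [
    [[-1,-0.06,0,0,0],[-1,-0.12,0,0,0],[-1,-0.18,0,0,0],[-1,-0.22,0,0,0],[-1,-0.25,0,0,0]]
  ]
}}

```text
time_s: 24.18
tcp_pos: [0.6056, -0.0841, 0.2221]
eef_rot: [180.0, -0.1, -86.4]
contact_force: [-2.4, -6.2, 1.7]
gripper_width: 0.0004
gripper_force: 3.2
```

```bash
python3 - <<'E'
from tip import *
b=cv2.imread("pics/sc5.png")[:,:,::-1];a=capture("scene");save("pics/sc7.png",a)
for o in tipgap(a,b): 
    if o[0]>-24: print(*o)
print(r.get_state()["tcp_pos"])
E
```

```text
-22 363.4 161.9 82.36846 [178, 184, 187]
-20 364.0 161.5 113.312706 [180, 185, 188]
-18 364.5 161.1 118.37451 [177, 182, 186]
-16 365.0 160.7 119.6791 [176, 181, 186]
-14 365.5 160.3 117.69092 [175, 179, 184]
-12 366.0 159.9 115.31101 [174, 178, 182]
-10 366.5 159.5 61.299145 [129, 130, 126]
-8 367.0 159.1 12.619852 [89, 88, 79]
-6 367.5 158.7 7.4104614 [93, 85, 72]
-4 368.0 158.3 3.9860992 [86, 75, 60]
-2 368.5 157.9 4.976852 [67, 56, 44]
0 369.0 157.5 5.8387175 [48, 36, 28]
2 369.5 157.1 4.2836895 [51, 40, 30]
4 370.0 156.7 1.7608012 [71, 61, 46]
6 370.5 156.3 1.68509 [90, 79, 62]
[ 0.60576888 -0.08348382  0.22202906]
```

>>> {"op": "drive_tool", "data": {
  "increments": [
    [[-1,-0.01,0,0,0],[-1,-0.02,0,0,0],[-1,-0.03,0,0,0],[-1,-0.04,0,0,0],[-1,-0.042,0,0,0]]
  ]
}}

```text
time_s: 24.85
tcp_pos: [0.6055, -0.0792, 0.222]
eef_rot: [180.0, -0.0, -86.4]
contact_force: [-1.3, -5.9, 1.0]
gripper_width: 0.0004
gripper_force: 3.0
```

>>> {"op": "drive_tool", "data": {
  "increments": [
    [[-1,-0.006,0,0,0],[-1,-0.012,0,0,0]]
  ]
}}

```text
time_s: 25.1
tcp_pos: [0.6054, -0.0778, 0.222]
eef_rot: [180.0, -0.0, -86.4]
contact_force: [-1.7, -6.3, 1.2]
gripper_width: 0.0006
gripper_force: 3.0
```

>>> {"op": "drive_tool", "data": {
  "increments": [
    [[-1,-0.005,0,0,0],[-1,-0.01,0,0,0]]
  ]
}}

```text
time_s: 25.35
tcp_pos: [0.6053, -0.0766, 0.222]
eef_rot: [180.0, -0.0, -86.4]
contact_force: [-2.2, -5.4, 0.4]
gripper_width: 0.0008
gripper_force: 3.0
```

>>> {"op": "drive_tool", "data": {
  "increments": [
    [[-1,-0.004,0,0,0],[-1,-0.008,0,0,0]]
  ]
}}

```text
time_s: 25.6
tcp_pos: [0.6053, -0.0764, 0.2221]
eef_rot: [180.0, -0.1, -86.4]
contact_force: [-0.8, -11.6, -0.3]
gripper_width: 0.0004
gripper_force: 5.6
```

>>> {"op": "drive_tool", "data": {
  "increments": [
    [[-1,0,0,0,0],[-1,0,0,0,0]]
  ]
}}

```text
time_s: 25.85
tcp_pos: [0.6053, -0.0765, 0.2221]
eef_rot: [180.0, -0.1, -86.4]
contact_force: [-0.3, -9.9, 1.0]
gripper_width: 0.0001
gripper_force: 4.9
```

```bash
python3 - <<'E'
from tip import *
b=cv2.imread("pics/sc5.png")[:,:,::-1];a=capture("scene");save("pics/sc8.png",a)
for o in tipgap(a,b): 
    if o[0]>-12: print(*o)
print(r.get_state()["tcp_pos"])
E
```

```text
-10 366.5 159.5 122.0805 [179, 186, 190]
-8 367.0 159.1 127.61746 [182, 191, 196]
-6 367.5 158.7 86.20913 [143, 149, 152]
-4 368.0 158.3 40.988453 [93, 97, 98]
-2 368.5 157.9 32.99593 [76, 76, 77]
0 369.0 157.5 34.709743 [64, 62, 62]
2 369.5 157.1 22.269518 [60, 54, 48]
4 370.0 156.7 3.2798955 [68, 58, 44]
6 370.5 156.3 3.5103652 [90, 80, 63]
[ 0.60527267 -0.07644496  0.2220178 ]
```

The live centre touches: the force stepped from 6 to 11 N and the motion stopped, well below 32 N. I'll back off and go look at the knob.

>>> {"op": "drive_tool", "data": {
  "increments": [
    [[-1,0.12,0,0,0],[-1,0.25,0,0,0],[-1,0.25,0,-0.3,0],[-1,0.25,0,-0.7,0],[-1,0.25,0,-0.9,0]]
  ]
}}

```text
time_s: 26.52
tcp_pos: [0.6083, -0.1055, 0.3329]
eef_rot: [-179.8, 0.0, -86.4]
contact_force: [0.7, 0.6, 0.2]
gripper_width: 0.0005
gripper_force: 0.0
```

>>> {"op": "drive_tool", "data": {
  "increments": [
    [[-1,-0.3,0.15,0,0],[-1,-0.6,0.3,0,0],[-1,-0.93,0.45,0,0]]
  ]
}}

```text
time_s: 26.9
tcp_pos: [0.5461, 0.0036, 0.3299]
eef_rot: [-180.0, 0.0, -86.5]
contact_force: [1.0, 0.5, -0.1]
gripper_width: 0.0005
gripper_force: 0.0
```

>>> {"op": "drive_tool", "data": {
  "increments": [
    [[-1,-0.3,0.15,0,0],[-1,-0.6,0.3,0,0],[-1,-0.93,0.45,0,0],[-1,-0.93,0.45,0,0]]
  ]
}}

```text
time_s: 27.4
tcp_pos: [0.4849, 0.1129, 0.3304]
eef_rot: [-179.9, 0.1, -86.2]
contact_force: [0.9, 0.1, -0.3]
gripper_width: 0.0006
gripper_force: 0.0
```

```bash
python3 - <<'E'
from h import *
np.set_printoptions(precision=4,suppress=True)
cm=camera_model("wrist"); im=capture("wrist"); np.savez(f"w9.npz",**cm); save("pics/w9.png",im)
sc=capture("scene");save("pics/sc9.png",sc)
s=r.get_state();print(s["tcp_pos"],s["eef_rot"],s["joints"])
o=np.zeros((420,800,3),np.uint8);o[:300,:400]=im[:300,:400];o[:,400:]=cv2.resize(sc[100:240,270:403],(400,420),interpolation=cv2.INTER_CUBIC);save("pics/m9.png",o)
E
```

```text
[0.4857 0.1113 0.3302] [-179.9749    0.0332  -86.3384] [ 35.5325   0.7362 -12.1138  -0.0154 -77.1112 -31.8675]
```

View pics/m9.png

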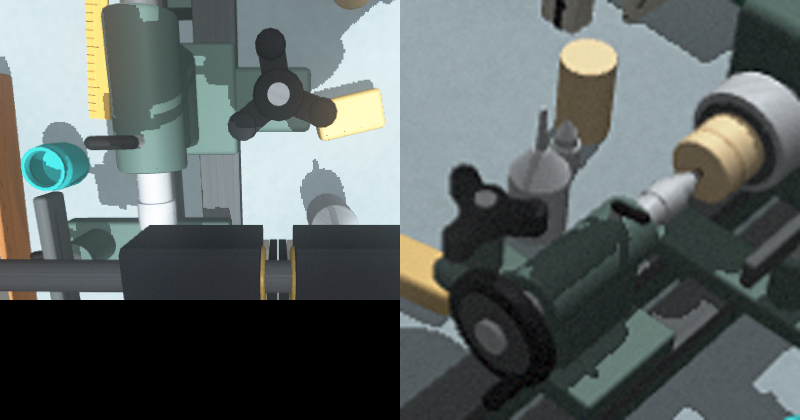

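The picture shows the live centre at the blank's centre hole. The knob hub is at (278,94) with arm ends at (271,43), (324,114) and (240,128).

```bash
python3 - <<'E'
from h import *
np.set_printoptions(precision=4,suppress=True)
cm=dict(np.load("w9.npz"));cm["k1"]=float(cm["k1"])
P=np.array([onz(cm,*p,.183) for p in((271,43),(324,114),(240,128))]);h=P.mean(0);print(h,onz(cm,278,94,.19))
for q in P: print(q,np.degrees(np.arctan2(*(q-h)[1::-1])),np.linalg.norm((q-h)[:2]))
E
```

```text
[0.49   0.0287 0.183 ] [0.4903 0.0278 0.19  ]
[ 0.4983 -0.0107  0.183 ] -77.98230472361038 0.04026325253029854
[0.4515 0.0405 0.183 ] 162.93603410513182 0.04018207009376962
[0.52   0.0563 0.183 ] 42.575184946234444 0.040779741897915174
```

>>> {"op": "drive_tool", "data": {
  "increments": [
    [[-1,0.3,0.1,0,-0.028],[-1,0.6,0.2,0,-0.056],[-1,0.925,0.303,0,-0.084],[-1,0.925,0.303,0,-0.106],[-1,0.925,0.303,0,-0.106]]
  ]
}}

```text
time_s: 28.12
tcp_pos: [0.4565, -0.0032, 0.33]
eef_rot: [-180.0, 0.0, -48.4]
contact_force: [-0.1, -0.4, -0.1]
gripper_width: 0.0003
gripper_force: 0.0
```

>>> {"op": "drive_tool", "data": {
  "increments": [
    [[-1,0,0,0.3,0],[-1,0,0,0.6,0],[-1,0,0,0.9,0],[-1,0,0,1,0],[-1,0,0,1,0]]
  ]
}}

```text
time_s: 28.75
tcp_pos: [0.4565, -0.002, 0.2099]
eef_rot: [179.9, 0.0, -48.3]
contact_force: [0.1, -0.2, 1.1]
gripper_width: 0.0009
gripper_force: 0.0
```

```bash
cat > k.py <<'E'
from h import *
s=r.get_state();p=s["tcp_pos"][:2]-[.490,.0283]
print(s["tcp_pos"],s["eef_rot"],s["contact_force"],s["moment"],s["joints"][5]);print(np.degrees(np.arctan2(p[1],p[0]))%360,np.linalg.norm(p))
E
python3 k.py
```

```text
[ 0.45647981 -0.00204125  0.20993947] [ 1.79933260e+02  4.66633583e-03 -4.83204577e+01] [ 0.14633113 -0.20763742  1.05184597] [-0.01970373  0.09501129 -0.00852632] 17.068852597290594
222.15024979661348 0.0452127691301011
```

>>> {"op": "drive_tool", "data": {
  "increments": [
    [[-1,0,0,0.1,0],[-1,0,0,0.2,0],[-1,0,0,0.28,0],[-1,0,0,0.28,0]]
  ]
}}

```text
time_s: 29.25
tcp_pos: [0.4558, -0.0021, 0.1756]
eef_rot: [179.9, 0.0, -48.3]
contact_force: [0.3, -0.7, -0.5]
gripper_width: 0.0001
gripper_force: 0.0
```

>>> {"op": "drive_tool", "data": {
  "increments": [
    [[-1,-0.065,-0.006,0,0.028],[-1,-0.128,-0.023,0,0.056],[-1,-0.188,-0.05,0,0.083],[-1,-0.241,-0.088,0,0.111],[-1,-0.287,-0.134,0,0.139]]
  ]
}}

```text
time_s: 29.88
tcp_pos: [0.4446, 0.0334, 0.1766]
eef_rot: [179.9, -0.1, -98.6]
contact_force: [-2.3, -6.1, 1.6]
gripper_width: 0.0003
gripper_force: 2.5
```

>>> {"op": "drive_tool", "data": {
  "increments": [
    [[-1,-0.065,-0.006,0,0.028],[-1,-0.128,-0.023,0,0.056],[-1,-0.188,-0.05,0,0.083],[-1,-0.241,-0.088,0,0.111],[-1,-0.287,-0.134,0,0.139]]
  ]
}}

```text
time_s: 30.5
tcp_pos: [0.4647, 0.0657, 0.1763]
eef_rot: [180.0, -0.2, -148.7]
contact_force: [-7.0, -1.0, 5.1]
gripper_width: 0.0003
gripper_force: 3.6
```

>>> {"op": "drive_tool", "data": {
  "increments": [
    [[-1,-0.065,-0.006,0,0.028],[-1,-0.128,-0.023,0,0.056],[-1,-0.188,-0.05,0,0.083]]
  ]
}}

```text
time_s: 30.88
tcp_pos: [0.4872, 0.0733, 0.1763]
eef_rot: [180.0, -0.2, -178.6]
contact_force: [-8.3, 3.3, 4.3]
gripper_width: 0.0004
gripper_force: 4.5
```

```bash
python3 k.py
```

```text
[0.48721252 0.07329346 0.17631678] [ 1.79972941e+02 -1.53487490e-01 -1.78551023e+02] [-8.27518131  3.31270281  4.28665118] [ 1.22835024  3.0796247  -0.09519484] -119.8704460453165
93.54511389009006 0.04507972828564725
```

>>> {"op": "drive_tool", "data": {
  "increments": [
    [[-1,-0.033,-0.002,0,0.014],[-1,-0.065,-0.006,0,0.028],[-1,-0.065,-0.006,0,0.028]]
  ]
}}

```text
time_s: 31.25
tcp_pos: [0.4954, 0.073, 0.1763]
eef_rot: [180.0, -0.1, 171.6]
contact_force: [-6.8, 4.4, 4.0]
gripper_width: 0.0007
gripper_force: 3.9
```

```bash
python3 k.py
```

```text
[0.49542299 0.07300331 0.17634644] [ 1.79973878e+02 -1.16518097e-01  1.71616400e+02] [-6.80602977  4.36589581  3.96053795] [ 1.64069433  2.26680487 -0.06976423] -129.15102450923933
83.08320945610275 0.04503103960025677
```

>>> {"op": "drive_tool", "data": {
  "increments": [
    [[-1,-0.033,-0.002,0,0.014],[-1,-0.065,-0.006,0,0.028],[-1,-0.065,-0.006,0,0.028]]
  ]
}}

```text
time_s: 31.62
tcp_pos: [0.5015, 0.0723, 0.1762]
eef_rot: [179.9, -0.3, 161.5]
contact_force: [-16.3, 12.1, 8.9]
gripper_width: 0.0003
gripper_force: 10.2
```

```bash
python3 k.py
```

```text
[0.50153262 0.07233133 0.17624579] [179.92747862  -0.280552   161.50647673] [-16.26177774  12.149873     8.8953886 ] [ 4.7002688   5.7706134  -0.21784676] -138.57336685409237
75.32286478489644 0.045516583804812306
```

The force jumped to about 20 N, so the knob is at its tight stop. I'll back off and lift clear.

>>> {"op": "drive_tool", "data": {
  "increments": [
    [[-1,0.03,0,0,0],[-1,0.07,0,0,0],[-1,0.07,0,-0.3,0],[-1,0.07,0,-0.7,0],[-1,0.07,0,-1,0]]
  ]
}}

```text
time_s: 32.25
tcp_pos: [0.4963, 0.0731, 0.2986]
eef_rot: [180.0, 0.1, 161.6]
contact_force: [1.2, -0.5, -0.0]
gripper_width: 0.0004
gripper_force: 0.0
```

>>> {"op": "drive_tool", "data": {
  "increments": [
    [[-1,0,0,-0.1,0],[-1,0,0,-0.2,0],[-1,0,0,-0.2,0]]
  ]
}}

```text
time_s: 32.62
tcp_pos: [0.4961, 0.0733, 0.3204]
eef_rot: [180.0, 0.0, 161.6]
contact_force: [0.4, 0.5, 0.1]
gripper_width: 0.0001
gripper_force: 0.0
```

```bash
python3 - <<'E'
from tip import *
b=cv2.imread("pics/sc9.png")[:,:,::-1];a=capture("scene");save("pics/sc10.png",a)
for o in tipgap(a,b): 
    if o[0]>-12: print(*o)
d=np.abs(a.astype(int)-b).max(2)
for n,(x0,x1,y0,y1) in dict(blank=(360,385,140,170),jarmat=(150,210,205,262),wheel=(270,310,180,240)).items():
    q=d[y0:y1,x0:x1];print(n,q.mean(),(q>40).sum())
print(r.get_state()["contact_force"],r.get_state()["tcp_pos"])
E
```

```text
-10 366.5 159.5 3.144013 [169, 174, 178]
-8 367.0 159.1 2.8882935 [172, 178, 183]
-6 367.5 158.7 3.510779 [135, 139, 143]
-4 368.0 158.3 3.4183197 [88, 90, 93]
-2 368.5 157.9 5.0477633 [72, 73, 74]
0 369.0 157.5 6.0293045 [60, 59, 57]
2 369.5 157.1 4.3998146 [54, 48, 42]
4 370.0 156.7 3.5012188 [62, 51, 40]
6 370.5 156.3 2.0431986 [83, 73, 58]
blank 3.3293333333333335 0
jarmat 14.85906432748538 551
wheel 10.128333333333334 175
[-0.66415487 -0.65642461 -1.04433374] [0.49576964 0.07323145 0.31971089]
```

```bash
python3 - <<'E'
from h import *
for f in("scene3","sc9","sc10"):
    im=cv2.imread(f"pics/{f}.png")[205:262,150:212];h=cv2.cvtColor(im,cv2.COLOR_BGR2HSV)
    m=cv2.inRange(h,(0,130,30),(9,255,255));x,y,w,hh,a=max(cv2.connectedComponentsWithStats(m)[2][1:].tolist(),key=lambda s:s[4]);print(f,x,y,w,hh,a)
    print(cv2.phaseCorrelate(np.float32(h[:,:,0]),np.float32(cv2.cvtColor(cv2.imread("pics/scene3.png")[205:262,150:212],cv2.COLOR_BGR2HSV)[:,:,0])))
E
```

```text
scene3 16 13 4 9 12
((0.0, 0.0), 1.0)
sc9 16 15 4 7 11
((0.17869607599698867, 0.05967502728536189), 1.0091144815087318)
sc10 23 23 4 1 4
((-0.05797015875484135, -0.056827846947697935), 1.011866395547986)
```

The jar hasn't shifted; only shadows changed. The live centre is still on the blank and the robot is touching nothing, so I'll hand in.

```bash
python3 -c "
from plant import job
print(job.close_job())"
```

```text
the job is handed in; nothing more can be done
None
```

The job is handed in at about 33 s of the 70 s allowed: the jar stands upright in the middle of the cork mat, the live centre touches the blank's end without driving it in (about 12 N at most), and the clamp knob is turned to its tight stop.

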